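# Hang the blue cups on the dipping hoist's spring hook

## Task

Hang the wire basket with the blue test cups on the dipping hoist: pull the sprung hook down by its red grip, run it along the rail so that it comes in under that basket's handle without dragging the basket from its place, and let it back up until the hook is fully raised and the basket hangs from it, upright, still and clear of the board. Leave the baskets with the white and the terracotta cups standing where they are.

Things in the scene. Friction and masses are not known exactly. Their poses are not given: they have to be found in the camera images.
- hook_grip (a point): Centre of the red round grip (26 mm wide, 50 tall, open above, disc below it) on the hook arm. Own y: along the rail, runs freely (250 mm either way). Slides straight down 120 mm; spring 7 to 12 N plus 40 N per m/s pulls it up to 314 mm above table. Yellow J hook hangs straight below: seat 119 mm, lowest point 127, tip end 99 mm below; tip 13 mm to +y, shank 13 to -y: open to +y (robot's left).
- blue_basket: Wire basket, 92x78x43 mm, four blue cups (tops at 46 mm), 0.3 kg, on a 12 mm board. Origin: middle of its black hoop handle's top bar (7 mm thick, 64 long, along own x, about square to the rail), 121 mm above its underside. In line with the hook within 10 mm: pull the hook down about 110 mm (95 to 120) some 60 mm to the -y side of the bar, run it +y until the grip is straight above the bar.
- white_basket: The same basket with four white cups, in another bay on the board, to be left standing. Origin and axes as for the blue one. Which colour stands in which of the three bays varies; neighbouring handles are 130 to 195 mm apart.
- clay_basket: The same basket with four terracotta (red-brown) cups, to be left standing. Origin and axes as for the blue one. The raised hook passes over all handles; the hook arm's underside is 44 mm below the centre of the red grip, the disc 25 mm below it.
There are look-alikes about, which are no part of the job. What is shaped like the blue_basket but yellow is not meant.

How it is judged (in metres and radians):
On the way:
1. the hook, pulled down, is in under the blue basket's handle bar while the basket still stands within 25 mm of its place (height (world z) of hook_grip below 0.245 m and y of blue_basket in the frame of hook_grip between -0.02 and 0.02 m and height (world z) of blue_basket below 0.15 m and distance of blue_basket from where it was at the start of the episode below 0.025 m), for 0.1 s.
At the end, for the whole second after the job is handed in: hook back up within 15 mm; blue basket's bar in its seat (15 mm along the rail and in height, 35 mm across), basket within 23 degrees of upright and slower than 60 mm/s; white and terracotta baskets upright (8 degrees), within 30 mm of their places (height (world z) of hook_grip above 0.299 m and height (world z) of blue_basket above 0.178 m and x of blue_basket in the frame of hook_grip between -0.035 and 0.035 m and y of blue_basket in the frame of hook_grip between -0.015 and 0.015 m and z of blue_basket in the frame of hook_grip between -0.13 and -0.1 m and angle between blue_basket's own z axis and vertical below 0.4 rad and linear speed of blue_basket below 0.06 m/s and angle between each of white_basket, clay_basket's own z axis and vertical below 0.15 rad and distance of each of white_basket, clay_basket from where it was at the start of the episode below 0.03 m); the robot touches nothing.
It fails at once if the white or the terracotta basket is moved more than 30 mm (distance of any of white_basket, clay_basket from where it was at the start of the episode above 0.03 m).
It also fails if it takes over 45 s, if anything falls off the work surface, if the arm or the gripper's body presses on something with over 40 N, if the wrist force passes 120 N, or if a joint passes its speed limit or range.

## Robot

A 6-joint arm with a two-finger parallel gripper is mounted at the origin on the work surface. World frame = base frame: x ahead of the robot, y to its left, z up, the work surface at z = 0. Lengths are in mm, angles in rad, forces in N, time in s.
With the tool pointing down it reaches from about 350 to 975 mm from the base axis. Payload 17.4 kg.
Tool frame: the origin (TCP) lies on the centre line of the jaws, within the pads' length; the fingertips stand 25 mm ahead of it and the grasp point (between the pads) lies 6 mm ahead of it; z points along the fingers, y is the line along which they close (so a half turn about z gives the same grasp; the last joint's range is limited). The gripper opens to 85 mm and grips with 20 to 120 N. Pads are 22 mm wide; open, the fingers measure 114 mm over their backs; the gripper's body (76 mm by 85 mm) begins 54 mm behind the grasp point. The pads swing forward as they close: fully open they stand 13 mm farther back than shut.
Start: joints at [-1.257, 0.116, 1.442, -0, 1.584, -0.038], TCP at [232.588, -633.668, 256.303] pointing down, gripper open.
Joint ranges: [-2.83, 2.83], [-0.83, 2.19], [0.07, 2.5], [-1.14, 4.28], [0.01, 3], [-2.97, 2.97]. Speed limits (rad/s): [1.89, 1.89, 2.22, 3.14, 3.14, 3.14].

## Interface

Orientations are given as a unit quaternion [x, y, z, w].
In Python, from rig import state, camera, get_calibration, sign_off gives the robot as it stands.
- The arm moves only by the shell command python3 -m creep 'ROWS'. ROWS is a JSON object of lists of equal length, an entry for each row: "translation": the shift along the tool's x, y, z in m, a list of three; "rotation": the turn, a rotation vector about the tool's x, y, z in rad, a list of three; "gripper": the opening, from -1 (shut) to 1 (fully open). A call has 1 to 20 rows; each row shifts and turns the commanded pose from where the row before left it, along the tool's axes as they then stand; what a row does not reach is not made up. A row lasts 1/12 s, in which the tool goes at most 41.7 mm and 7.16 degrees, less where a joint would pass 70% of its speed; a pose out of reach is approached as far as the arm can. A call with a gripper value outside its range is refused whole. The fingers move at their own pace and stop on an object; the grip force is fixed at half the most. Time passes only in rows, so rows that do not move let the fingers close. It gives the time, the measured TCP pose, the force, the opening and the grip force at its end, in the units of the state.
- state(): the state, without advancing time (a new reading comes with each control period).
- camera(name): name is "scene" or "top" or "wrist"; returns the picture (420x560x3 uint8, red, green, blue); there is no depth.
- get_calibration(name): a dict with "fx", "fy", "cx", "cy" (pixels), "world_from_camera" (4x4, takes a point from camera to world coordinates); the wrist camera has in their place "T_tool_cam" (4x4, takes a point from camera to tool coordinates, whose origin is the TCP and whose axes are the flange's). Camera axes: x right, y down, z forward; pixel columns grow to the right and rows downward; lengths in mm; the calibration is good to about 2 mm. A picture is of the moment at which its call begins: read the wrist's pose just before it. get_calibration takes no time and is no camera call.
- sign_off(): hands the job in; it is judged then, once.
The state is a dict: "t": time; "joint_positions": joint angles; "qd": joint speeds; "effort": joint torques, N m; "tool_pos": TCP position; "ee_rot": TCP orientation; "wrist_force": force on the tool from outside, world axes, zero at the start; "wrist_torque": the same for the moment, N m; "finger_gap": finger opening in mm; "grasp_force": force on a finger pad.
Only numpy, scipy, OpenCV 4.12 (cv2) and the standard library are available. Lean on these libraries where they do the work, as an engineer would, in place of code of your own. Each camera call takes 0.05 s, during which the arm holds its last target. There are 200 camera calls.

## Working session

There is one attempt and no reset: what is moved stays moved. The work goes in short steps, Python scripts to look and compute and a shell command to move; the robot and the scene stay as the last step left them, time stands still between calls to the robot, and variables do not carry over. Pictures are saved under pics/ and viewed, at most 10 in all, crops included, and the job is handed in when it is done.

```bash
mkdir -p pics; ls
python3 - <<'E'
from rig import *
import cv2,numpy as np
s=state();print(s['t'],s['tool_pos'],s['ee_rot'],s['finger_gap'])
for n in ('scene','top'):
    c=get_calibration(n);print(n,c['fx'],c['cx'],c['cy'],np.round(c['world_from_camera'],3).tolist())
    cv2.imwrite(f'pics/{n}0.png',camera(n)[:,:,::-1])
print(get_calibration('wrist'))
E
```

```text
pics
0.0 [ 232.53665029 -633.51811467  255.53744594] [ 9.84567054e-01  1.75006764e-01 -7.59082939e-05 -5.85134979e-04] 85.26051247327274
scene 379.47291809582293 281.1965581074826 210.64687181203814 [[0.634, 0.545, -0.549, 830.672], [0.773, -0.437, 0.459, -292.004], [0.01, -0.716, -0.698, 688.706], [0.0, 0.0, 0.0, 1.0]]
top 449.19226826354475 280.03393166309024 208.62852831664125 [[0.03, -0.991, 0.129, 376.951], [-0.999, -0.034, -0.026, 27.43], [0.03, -0.128, -0.991, 1020.214], [0.0, 0.0, 0.0, 1.0]]
{'fx': 377.82722364824775, 'fy': 377.82722364824775, 'cx': 281.5639290740871, 'cy': 206.47001109221773, 'T_tool_cam': array([[ 1.17607959e-03, -9.58535063e-01, -2.84972191e-01,
         7.33029302e+01],
       [ 9.99999292e-01,  1.17962079e-03,  1.59211581e-04,
         1.87891678e-01],
       [ 1.83549237e-04, -2.84972176e-01,  9.58535771e-01,
        -1.16694596e+02],
       [ 0.00000000e+00,  0.00000000e+00,  0.00000000e+00,
         1.00000000e+00]])}
```

View pics/scene0.png

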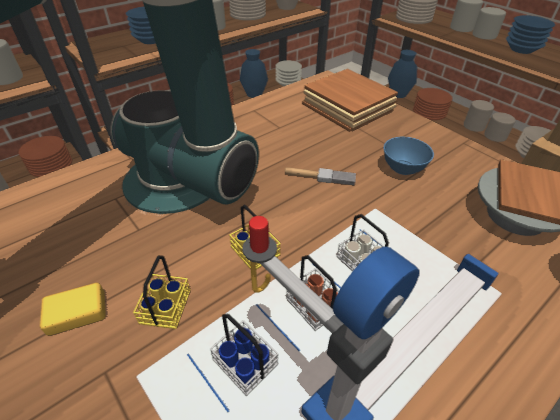

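View pics/top0.png

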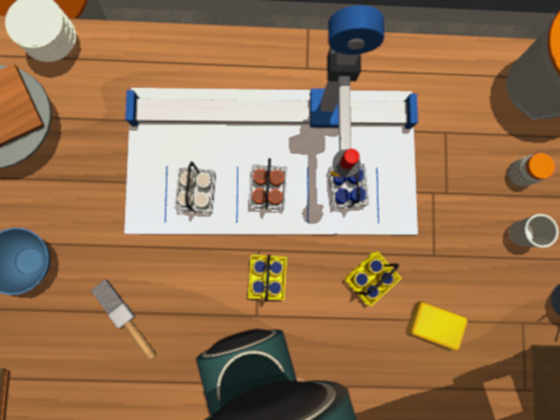

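Top view (+x up, +y left): wire basket with white cups at (196,188), terracotta at (267,188), blue at (348,187). The red grip is at (350,157) in the top view and (259,235) in the scene view. Candidates for the target are the silver wire basket with blue cups at (348,187), and the two yellow baskets with blue cups at (267,277) and (373,278). The yellow ones stand off the board and are look-alikes, so I choose (348,187).

```bash
cat > h.py <<'E'
import cv2,numpy as np
from rig import *
def ray(n,u,v):
    c=get_calibration(n);T=c['world_from_camera']
    return T[:3,3],T[:3,:3]@np.array([(u-c['cx'])/c['fx'],(v-c['cy'])/c['fy'],1])
def plane(n,u,v,z):
    o,d=ray(n,u,v);return o+d*(z-o[2])/d[2]
def two(a,b):
    (o,d),(p,e)=ray(*a),ray(*b)
    s=np.linalg.lstsq(np.c_[d,-e],p-o,rcond=None)[0]
    A,B=o+d*s[0],p+e*s[1];return (A+B)/2,np.linalg.norm(A-B)
def proj(n,P):
    c=get_calibration(n);q=np.linalg.inv(c['world_from_camera'])@np.r_[P,1]
    return c['cx']+c['fx']*q[0]/q[2],c['cy']+c['fy']*q[1]/q[2]
def red(img):
    h=cv2.cvtColor(img,cv2.COLOR_RGB2HSV)
    return ((h[...,0]<6)|(h[...,0]>174))&(h[...,1]>200)&(h[...,2]>110)
E
python3 - <<'E'
from h import *
I={n:cv2.imread(f'pics/{n}0.png')[:,:,::-1].copy() for n in('scene','top')}
p={}
for n in I:
    k,l,st,ce=cv2.connectedComponentsWithStats(red(I[n]).astype(np.uint8))
    for i in range(1,k):
        if st[i,4]>30: print(n,st[i],ce[i])
a=cv2.resize(I['scene'][200:400,170:400],None,fx=2.2,fy=2.2,interpolation=2)
b=cv2.resize(I['top'][130:240,290:400],None,fx=4,fy=4,interpolation=2)
H=480
f=lambda x:cv2.copyMakeBorder(x,0,H-x.shape[0],0,0,0) if x.shape[0]<=H else x[:H]
b=cv2.resize(b,(290,290));cv2.imwrite('pics/crop.png',np.hstack([f(a),f(b)])[:,:,::-1])
E
```

```text
top [344 150  14  14 158] [350.79746835 156.44936709]
```

View pics/crop.png

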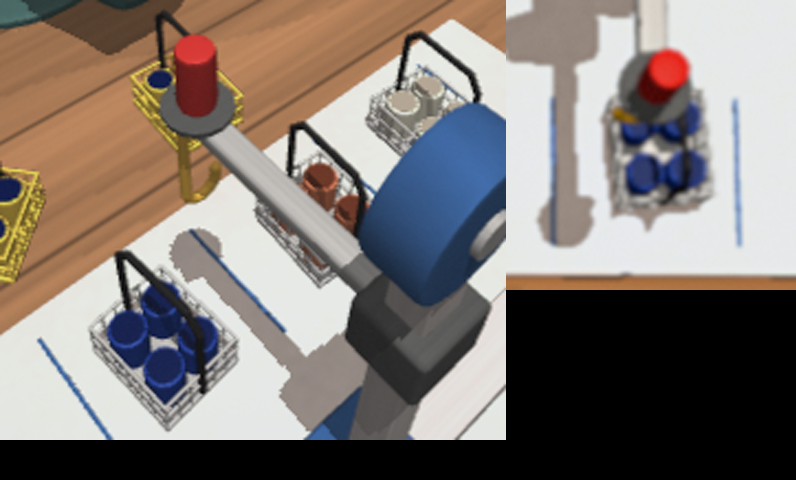

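The crop confirms the silver basket with blue cups. Its handle's top bar runs from (225.5,315.5) to (262,351) in the scene view, and the red grip's axis is at about (259,234).

Run:
```python
from h import *
P=lambda *a:print(*[np.round(x,1) for x in a])
e1,e2=plane('scene',225.5,315.5,133),plane('scene',262,351,133)
P(e1,e2,(e1+e2)/2,np.linalg.norm(e1-e2))
P(plane('scene',259.5,220.5,339)); P(plane('top',351.3,156,330)); P(*two(('scene',259.3,234),('top',350.5,156.8)))
print(state()['tool_pos'])
# white, clay bars scene; clay crop ends (297,127),(364,185); white (412,36),(477,95)
for a,b in(((297,127),(364,185)),((412,36),(477,95))):
    f=lambda q:plane('scene',170+q[0]/2.2,200+q[1]/2.2,133)
    P((f(a)+f(b))/2,np.linalg.norm(f(a)-f(b)))
```

```text
[ 526.  -152.7  133. ] [ 611.5 -142.9  133. ] [ 568.8 -147.8  133. ] 86.0
[552.  -95.2 339. ]
[ 554.2 -101.   330. ]
[ 556.  -100.6  320.3] 2.2
[ 232.5395391  -633.52684339  255.61807755]
[556.9  29.7 133. ] 77.4
[548.1 180.7 133. ] 86.5
```

```bash
python3 -m creep '{"translation":[[0,0,-0.035],[0,0,-0.035],[0,0,-0.035],[0,0,-0.035],[0,0,-0.030]],"rotation":[[0,0,0],[0,0,0.118],[0,0,0.118],[0,0,0.117],[0,0,0]],"gripper":[1,1,1,1,1]}'
python3 -m creep '{"translation":[[0.016,-0.0217,0],[0.016,-0.0217,0],[0.016,-0.0217,0],[0.016,-0.0217,0],[0.016,-0.0217,0],[0.016,-0.0217,0],[0.016,-0.0217,0],[0.016,-0.0217,0],[0.016,-0.0217,0],[0.016,-0.0217,0],[0.016,-0.0217,0],[0.016,-0.0217,0],[0.016,-0.0217,0],[0.016,-0.0217,0],[0.016,-0.0217,0],[0.016,-0.0217,0],[0.016,-0.0217,0],[0.016,-0.0217,0],[0,0,0],[0,0,0]],"rotation":[[0,0,0],[0,0,0],[0,0,0],[0,0,0],[0,0,0],[0,0,0],[0,0,0],[0,0,0],[0,0,0],[0,0,0],[0,0,0],[0,0,0],[0,0,0],[0,0,0],[0,0,0],[0,0,0],[0,0,0],[0,0,0],[0,0,0],[0,0,0]],"gripper":[1,1,1,1,1,1,1,1,1,1,1,1,1,1,1,1,1,1,1,1]}'
cat >> h.py <<'E'
from scipy.spatial.transform import Rotation as R
def wpose():
    s=state();T=np.eye(4);T[:3,:3]=R.from_quat(s['ee_rot']).as_matrix();T[:3,3]=s['tool_pos'];return T@get_calibration('wrist')['T_tool_cam']
def wplane(T,u,v,z):
    c=get_calibration('wrist');d=T[:3,:3]@np.array([(u-c['cx'])/c['fx'],(v-c['cy'])/c['fy'],1]);o=T[:3,3]
    return o+d*(z-o[2])/d[2]
E
python3 - <<'E'
from h import *
T=wpose();np.save('T1.npy',T);cv2.imwrite('pics/w1.png',camera('wrist')[:,:,::-1]);print(state()['tool_pos'],state()['ee_rot'])
E
```

```text
t: 0.52
tool_pos: [232.5, -633.4, 428.6]
ee_rot: [1.0, -0.005, 0.0, 0.0]
wrist_force: [0.2, -0.2, -0.0]
finger_gap: 85.4
grasp_force: 0.0
t: 2.18
tool_pos: [521.6, -242.5, 425.8]
ee_rot: [1.0, 0.0, -0.0, -0.0]
wrist_force: [0.1, 0.1, -0.1]
finger_gap: 85.1
grasp_force: 0.0
[ 521.12983999 -243.26117594  425.996805  ] [ 9.99999945e-01 -1.51771710e-04 -2.92797482e-04 -4.46440682e-05]
```

View pics/w1.png

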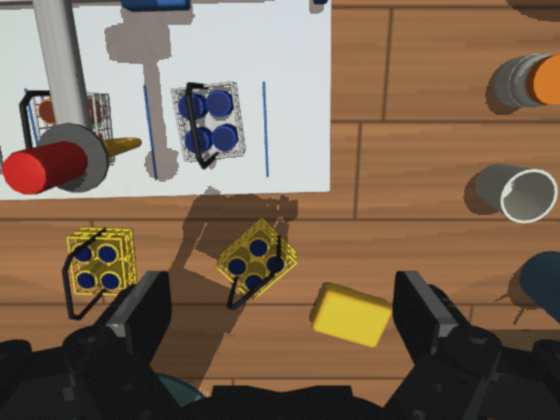

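The wrist view shows the silver basket's handle bar from (190,88) to (205,163), and the grip's top face at about (28,171).

Run:
```python
from h import *
T=np.load('T1.npy');I=cv2.imread('pics/w1.png')
a,b=wplane(T,190,88,133),wplane(T,205,163,133);print(a,b,(a+b)/2,np.linalg.norm(a-b))
print(wplane(T,28,171,339), wplane(T,76,157,289))
g=cv2.cvtColor(I,cv2.COLOR_BGR2GRAY)[80:172,165:245]
for r in range(5,92,8): print(r+80,165+np.where(g[r]<28)[0])
t=cv2.cvtColor(cv2.imread('pics/top0.png'),cv2.COLOR_BGR2GRAY)
```

```text
[ 600.57595644 -147.44948854  133.        ] [ 522.32917281 -158.59143608  133.        ] [ 561.45256462 -153.02046231  133.        ] 79.03608126990217
[ 554.27759343 -103.71579931  339.        ] [ 553.91813156 -103.80976728  289.        ]
85 [190 191 192 193 194 195 196 197 198 199 200 201 202]
93 [189 190]
101 []
109 [204]
117 []
125 []
133 []
141 [210]
149 []
157 [212 213]
165 [203 204 205 206]
```

```bash
python3 -m creep '{"translation":[[0.006,-0.0235,0],[0.006,-0.0235,0],[0.006,-0.0235,0],[0.005,-0.0235,0],[0.005,-0.0235,0],[0.005,-0.0235,0],[0,0,0],[0,0,0.025],[0,0,0.025],[0,0,0.025],[0,0,0.023],[0,0,0],[0,0,0],[0,0,0],[0,0,0],[0,0,0],[0,0,0],[0,0,0],[0,0,0],[0,0,0]],"rotation":[[0,0,0],[0,0,0],[0,0,0],[0,0,0],[0,0,0],[0,0,0],[0,0,0],[0,0,0],[0,0,0],[0,0,0],[0,0,0],[0,0,0],[0,0,0],[0,0,0],[0,0,0],[0,0,0],[0,0,0],[0,0,0],[0,0,0],[0,0,0]],"gripper":[1,1,1,1,1,1,1,1,1,1,1,1,-1,-1,-1,-1,-1,-1,-1,-1]}'
python3 - <<'E'
from h import *
np.save('T2.npy',wpose());a=camera('scene')
b=camera('wrist');cv2.imwrite('pics/w2.png',b[:,:,::-1]);cv2.imwrite('pics/s2.png',a[:,:,::-1])
c=np.vstack([cv2.resize(a[190:400,170:400],(460,420))]);d=cv2.resize(b,(340,255));d=cv2.copyMakeBorder(d,0,165,0,0,0)
cv2.imwrite('pics/c2.png',np.hstack([c,d])[:,:,::-1])
E
```

```text
t: 3.9
tool_pos: [554.4, -102.5, 329.6]
ee_rot: [1.0, -0.001, 0.001, 0.0]
wrist_force: [-0.5, -1.0, 7.5]
finger_gap: 24.6
grasp_force: 58.4
```

View pics/c2.png

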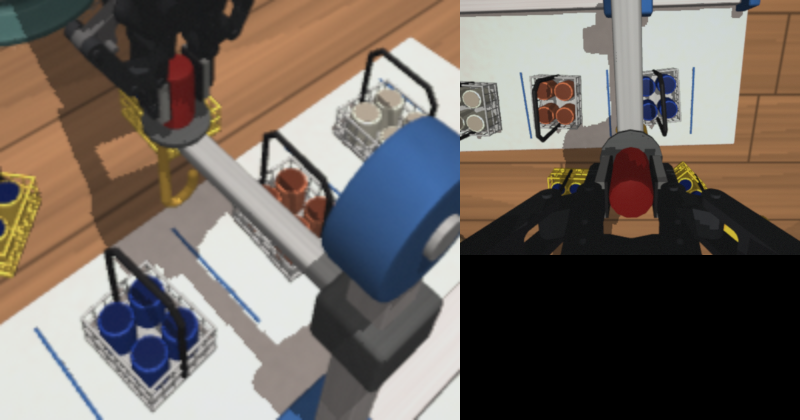

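The jaws hold the red grip. Now I run −y 109 mm with the hook raised, then pull it down 109 mm.

```bash
python3 -m creep '{"translation":[[0,0.015,0],[0,0.016,0],[0,0.016,0],[0,0.016,0],[0,0.016,0],[0,0.015,0],[0,0.015,0],[0,0,0],[0,0,0.010],[0,0,0.011],[0,0,0.011],[0,0,0.011],[0,0,0.011],[0,0,0.011],[0,0,0.011],[0,0,0.011],[0,0,0.011],[0,0,0.011],[0,0,0],[0,0,0]],"rotation":[[0,0,0],[0,0,0],[0,0,0],[0,0,0],[0,0,0],[0,0,0],[0,0,0],[0,0,0],[0,0,0],[0,0,0],[0,0,0],[0,0,0],[0,0,0],[0,0,0],[0,0,0],[0,0,0],[0,0,0],[0,0,0],[0,0,0],[0,0,0]],"gripper":[-1,-1,-1,-1,-1,-1,-1,-1,-1,-1,-1,-1,-1,-1,-1,-1,-1,-1,-1,-1]}'
python3 - <<'E'
from h import *
T=wpose();np.save('T3.npy',T);a=camera('scene')
b=camera('wrist');cv2.imwrite('pics/w3.png',b[:,:,::-1]);cv2.imwrite('pics/s3.png',a[:,:,::-1])
c=cv2.resize(a[210:420,140:340],(400,420),interpolation=2);d=cv2.resize(b[:300],(400,214));d=cv2.copyMakeBorder(d,0,206,0,0,0)
cv2.imwrite('pics/c3.png',np.hstack([c,d])[:,:,::-1])
E
```

```text
t: 5.67
tool_pos: [557.1, -211.3, 221.8]
ee_rot: [1.0, -0.0, 0.005, 0.001]
wrist_force: [25.0, 1.7, 10.5]
finger_gap: 24.5
grasp_force: 60.5
```

View pics/c3.png

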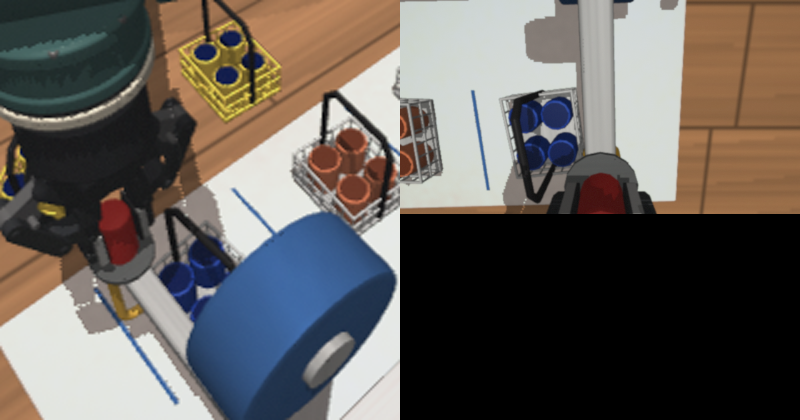

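The grip is down at TCP z=222. The hook is on the −y side of the blue basket, which still stands. In the wrist view the bar runs from about (160,133) to (186,278).

Run:
```python
from h import *
T=np.load('T3.npy');a,b=wplane(T,160,133,133),wplane(T,186,278,133);print(a,b,(a+b)/2,np.linalg.norm(a-b))
```

```text
[ 611.1901369  -145.99703736  133.        ] [ 525.43231535 -154.06703808  133.        ] [ 568.31122613 -150.03203772  133.        ] 86.13668712467484
```

```bash
python3 -m creep '{"translation":[[0.002,-0.006,0],[0,-0.006,0],[0,-0.006,0],[0,-0.006,0],[0,-0.006,0],[0,-0.006,0],[0,-0.006,0],[0,-0.006,0],[0,-0.006,0],[0,-0.006,0],[0,0,0],[0,0,0],[0,0,0],[0,0,0]],"rotation":[[0,0,0],[0,0,0],[0,0,0],[0,0,0],[0,0,0],[0,0,0],[0,0,0],[0,0,0],[0,0,0],[0,0,0],[0,0,0],[0,0,0],[0,0,0],[0,0,0]],"gripper":[-1,-1,-1,-1,-1,-1,-1,-1,-1,-1,-1,-1,-1,-1]}'
python3 - <<'E'
from h import *
T=wpose();np.save('T4.npy',T);a=camera('scene')
b=camera('wrist');cv2.imwrite('pics/w4.png',b[:,:,::-1])
c=cv2.resize(a[210:420,140:340],(400,420),interpolation=2);d=cv2.resize(b[:300],(400,214));d=cv2.copyMakeBorder(d,0,206,0,0,0)
cv2.imwrite('pics/c4.png',np.hstack([c,d])[:,:,::-1])
E
```

```text
t: 6.93
tool_pos: [555.9, -151.5, 220.8]
ee_rot: [1.0, -0.001, 0.0, 0.0]
wrist_force: [-9.8, -0.3, 11.7]
finger_gap: 24.4
grasp_force: 60.6
```

View pics/c4.png

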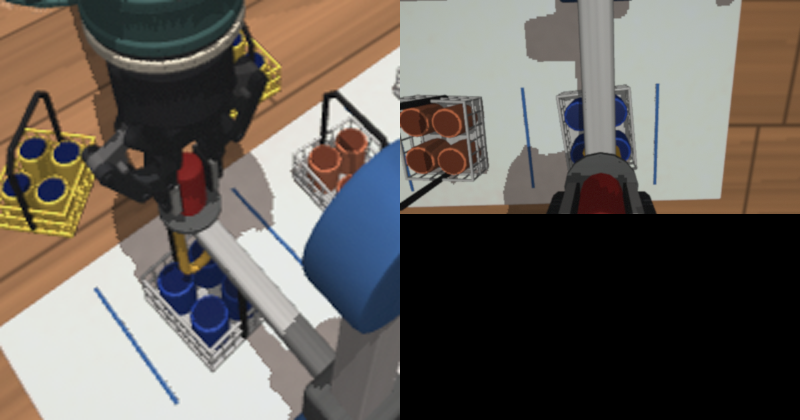

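The hook is in under the bar: the handle is hidden straight beneath the arm and the basket has not moved. Now I raise it slowly.

```bash
python3 -m creep '{"translation":[[0,0,-0.006],[0,0,-0.006],[0,0,-0.006],[0,0,-0.006],[0,0,-0.005],[0,0,-0.004],[0,0,-0.003],[0,0,-0.003],[0,0,-0.003],[0,0,-0.003],[0,0,-0.003],[0,0,-0.003],[0,0,-0.004],[0,0,-0.004],[0,0,-0.004],[0,0,-0.004],[0,0,-0.004],[0,0,-0.004],[0,0,-0.004],[0,0,-0.004]],"rotation":[[0,0,0],[0,0,0],[0,0,0],[0,0,0],[0,0,0],[0,0,0],[0,0,0],[0,0,0],[0,0,0],[0,0,0],[0,0,0],[0,0,0],[0,0,0],[0,0,0],[0,0,0],[0,0,0],[0,0,0],[0,0,0],[0,0,0],[0,0,0]],"gripper":[-1,-1,-1,-1,-1,-1,-1,-1,-1,-1,-1,-1,-1,-1,-1,-1,-1,-1,-1,-1]}'
python3 -m creep '{"translation":[[0,0,-0.004],[0,0,-0.004],[0,0,-0.004],[0,0,-0.004],[0,0,-0.004],[0,0,-0.003],[0,0,-0.002],[0,0,0],[0,0,0],[0,0,0],[0,0,0],[0,0,0],[0,0,0],[0,0,0],[0,0,0]],"rotation":[[0,0,0],[0,0,0],[0,0,0],[0,0,0],[0,0,0],[0,0,0],[0,0,0],[0,0,0],[0,0,0],[0,0,0],[0,0,0],[0,0,0],[0,0,0],[0,0,0],[0,0,0]],"gripper":[-1,-1,-1,-1,-1,-1,-1,-1,-1,-1,-1,-1,-1,-1,-1]}'
python3 - <<'E'
from h import *
a=camera('scene');b=camera('wrist')
c=cv2.resize(a[170:380,140:340],(400,420),interpolation=2);d=cv2.resize(b[:300],(400,214));d=cv2.copyMakeBorder(d,0,206,0,0,0)
cv2.imwrite('pics/c5.png',np.hstack([c,d])[:,:,::-1])
E
```

```text
t: 8.7
tool_pos: [555.9, -151.5, 303.0]
ee_rot: [1.0, -0.001, -0.0, 0.0]
wrist_force: [-5.0, -1.1, 1.6]
finger_gap: 24.3
grasp_force: 59.9
t: 9.95
tool_pos: [555.9, -151.5, 328.0]
ee_rot: [1.0, -0.001, -0.0, 0.0]
wrist_force: [-5.8, 1.3, 3.7]
finger_gap: 24.9
grasp_force: 59.8
```

View pics/c5.png

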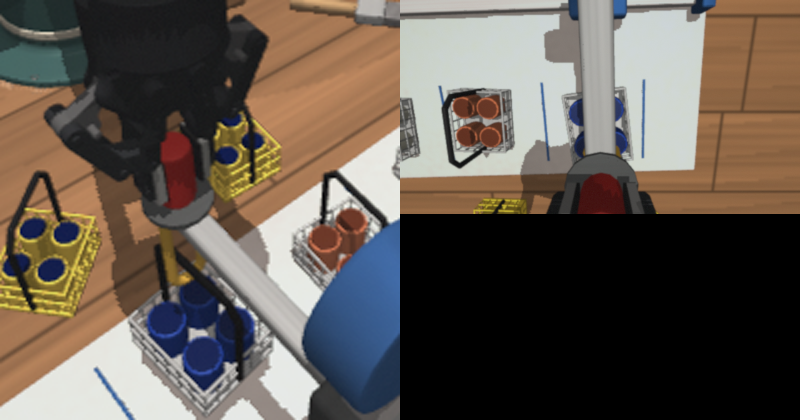

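The basket hangs from the hook. I release and withdraw straight up.

```bash
python3 -m creep '{"translation":[[0,0,0],[0,0,0],[0,0,0],[0,0,0],[0,0,0],[0,0,0],[0,0,0],[0,0,0],[0,0,-0.01],[0,0,-0.02],[0,0,-0.02],[0,0,-0.02],[0,0,-0.02],[0,0,-0.02],[0,0,0],[0,0,0],[0,0,0],[0,0,0],[0,0,0],[0,0,0]],"rotation":[[0,0,0],[0,0,0],[0,0,0],[0,0,0],[0,0,0],[0,0,0],[0,0,0],[0,0,0],[0,0,0],[0,0,0],[0,0,0],[0,0,0],[0,0,0],[0,0,0],[0,0,0],[0,0,0],[0,0,0],[0,0,0],[0,0,0],[0,0,0]],"gripper":[-0.3,-0.2,0,0.2,0.5,1,1,1,1,1,1,1,1,1,1,1,1,1,1,1]}'
python3 -m creep '{"translation":[[0,0,0],[0,0,0],[0,0,0],[0,0,0],[0,0,0],[0,0,0],[0,0,0],[0,0,0],[0,0,0],[0,0,0],[0,0,0],[0,0,0],[0,0,0],[0,0,0],[0,0,0],[0,0,0],[0,0,0],[0,0,0],[0,0,0],[0,0,0]],"rotation":[[0,0,0],[0,0,0],[0,0,0],[0,0,0],[0,0,0],[0,0,0],[0,0,0],[0,0,0],[0,0,0],[0,0,0],[0,0,0],[0,0,0],[0,0,0],[0,0,0],[0,0,0],[0,0,0],[0,0,0],[0,0,0],[0,0,0],[0,0,0]],"gripper":[1,1,1,1,1,1,1,1,1,1,1,1,1,1,1,1,1,1,1,1]}'
python3 - <<'E'
from h import *
a=camera('scene')
for i in range(8): b=camera('scene')
print(cv2.absdiff(a,b)[170:400,140:340].max(), (cv2.absdiff(a,b).max(2)>25).sum())
t=camera('top')
c=cv2.resize(b[170:380,140:340],(400,420),interpolation=2);d=cv2.resize(t[:300],(400,214));d=cv2.copyMakeBorder(d,0,206,0,0,0)
cv2.imwrite('pics/c6.png',np.hstack([c,d])[:,:,::-1])
E
```

```text
t: 11.72
tool_pos: [556.1, -151.4, 436.7]
ee_rot: [1.0, -0.001, -0.0, -0.0]
wrist_force: [0.9, 0.4, 0.2]
finger_gap: 85.5
grasp_force: 0.0
t: 13.38
tool_pos: [556.2, -151.5, 437.3]
ee_rot: [1.0, -0.001, -0.0, -0.0]
wrist_force: [-0.0, 0.0, -0.1]
finger_gap: 85.4
grasp_force: 0.0
13 2
```

View pics/c6.png

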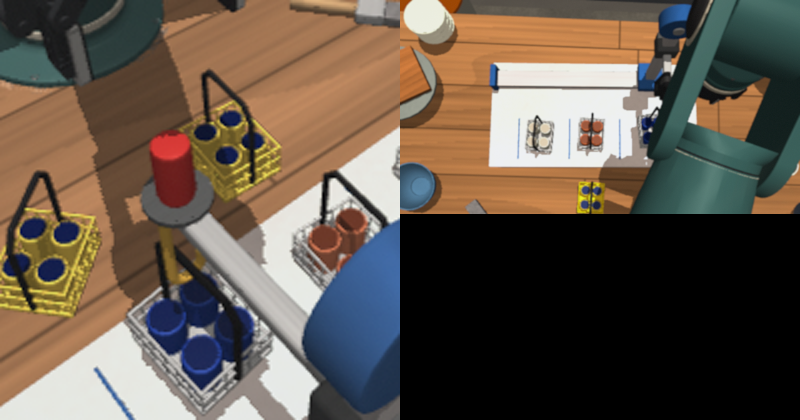

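The hook is fully up and the blue basket hangs still and upright. The other two baskets stand in their bays, and the gripper is clear.

```bash
python3 -c "
from rig import *
print(sign_off())"
```

```text
the job is handed in; nothing more can be done
None
```

The blue-cup basket hangs upright and still on the fully raised hook, the white and terracotta baskets were left in their places, the gripper is clear, and the job is handed in; sign_off returned no verdict.

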